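Fold the retainer down and close the gauge case

ROBOT

A 6-joint arm with a two-finger parallel gripper is mounted at the origin on the work surface. World frame = base frame: x ahead of the robot, y to its left, z up, the work surface at z = 0. Lengths are in m, angles in rad, forces in N, time in s.
With the tool pointing down it reaches from about 0.3 to 0.825 m from the base axis. Payload 5.4 kg.
Tool frame: the origin (TCP) lies midway between the tips of the shut fingers; the grasp point (between the pads) lies 19 mm behind it (manip.tcp_to_grasp is the distance from the TCP to the grasp point, in m); z points along the fingers, y is the line along which they close (so a half turn about z gives the same grasp; the last joint's range is limited). The gripper opens to 92 mm and grips with 3 to 60 N. Pads are 20 mm wide; open, the fingers measure 128 mm over their backs; the gripper's body (75 mm by 189 mm) begins 69 mm behind the grasp point.
Start: joints at [-1.554, 0.158, 1.597, -0, 1.386, -0.21], TCP at [0.129, -0.56, 0.215] pointing down, gripper open.
Joint ranges: [-2.91, 2.91], [-0.94, 2.29], [0.18, 2.7], [-1.29, 4.43], [0.17, 2.64], [-3, 3]. Speed limits (rad/s): [2.57, 2.57, 3.14, 3.14, 3.14, 3.14].

INTERFACE

Orientations are given as [roll, pitch, yaw] about the fixed x, y, z axes, in that order (R = Rz(yaw) Ry(pitch) Rx(roll)).
In Python, from bench import manip gives the robot as it stands.
- The arm moves only by the shell command python3 -m handwheel 'ROWS' [FORCE]. ROWS is JSON, a list that holds one entry, the list of rows, each a list of 5 numbers: the shift along the tool's x, y, z scaled (see below), then the turn about the tool's z scaled (see below), then the closure in counts, from 0 (fully open) to 255 (shut). In form: [[[x, y, z, roll, grip], ...]]. A call has 1 to 10 rows; each row is the pose to reach, as a shift and turn from the pose commanded when the call began, along the tool's axes at that moment, turning the shorter way round; what a row does not reach only later rows make up. The controller multiplies each number of a shift by 120 mm and each number of a turn by 180 degrees. A row lasts 1/12 s, in which the tool goes at most 41.7 mm and 7.16 degrees, less where a joint would pass 70% of its speed; a pose out of reach is approached as far as the arm can. A call with a number of a shift or a turn outside -1 to 1 is refused whole. A call with a gripper value outside its range is refused whole. The fingers move at their own pace and stop on an object; FORCE is the grip in N (left out, the last holds). Time passes only in rows, so rows that repeat a pose let the fingers close. It gives the time, the measured TCP pose, the force, the opening and the grip force at its end, in the units of the state.
- manip.get_state(): the state, without advancing time (a new reading comes with each control period).
- manip.grab_frame(name): name is "scene" or "top"; returns (picture, depth): 480x640x3 uint8, red, green, blue; 480x640 float32, m along the optical axis (not along the pixel's ray), 0 where there is no reading.
- manip.camera_info(name): a dict with "K" (3x3 intrinsics, pixels), "k1" (the pictures are not rectified: a ray, as slopes to the right and down, at radius r is drawn at 1 + k1 r^2 times it, then the intrinsics apply), "rvec" (rotation vector, rad) and "tvec" (3), from world to camera coordinates, as OpenCV has them. Camera axes: x right, y down, z forward; pixel columns grow to the right and rows downward; lengths in m; the calibration is good to about 2 mm. A picture is of the moment at which its call begins. camera_info takes no time and is no camera call.
- manip.hand_in(): hands the job in; it is judged then, once.
The state is a dict: "clock": time; "q": joint angles; "qd": joint speeds; "joint_torque": joint torques, N m; "eef_pos": TCP position; "eef_rot": TCP orientation; "wrist_force": force on the tool from outside, world axes, zero at the start; "ft_torque": the same for the moment, N m; "opening": finger opening in m; "grasp_force": force on a finger pad.
Only numpy, scipy, OpenCV 4.12 (cv2) and the standard library are available. Lean on these libraries where they do the work, as an engineer would, in place of code of your own. Each camera call takes 0.05 s, during which the arm holds its last target. There are 200 camera calls.

TASK

Close the blue gauge case by pushing with the fingertips: first fold the upright white retainer flap down flat over the gauges, and only then swing the blue lid over it until it is fully shut, without slamming it. Do not drag or lift the case, and leave the gauges in it and everything else on the bench where they are.

Things in the scene. Friction and masses are not known exactly. Their poses are not given: they have to be found in the camera images.
- case: Open blue hard case for gauges, 260 x 190 mm, rim 62 mm high, walls 7 mm, 2.6 kg, standing loose. Origin: centre of its underside. x runs along its length, parallel to both hinges; the lid's hinge is on its +y long side, the flap's inside its -y side; z up. Directions below are in the case's axes. A carrying handle stands out of the -y wall to y = -116 mm, 30 to 38 mm high.
- flap (a joint): Angle of the white retainer flap: 0 = folded flat inside the case over the gauges (its stop), 1.57 = upright, 1.80 = other stop, leaning out over the -y wall. Starts at 1.50 to 1.75. Rigid plate, 230 mm along the hinge x 150 mm to the free edge x 4 mm, 80 g. Light hinge friction (0.11 N m, under 1 N at the free edge): it stays wherever it is left.
- flap_hinge (a point): Middle of the flap's hinge line: y = -80 mm, 46 mm high in the case's frame, mid-thickness of the plate. Folded flat, the flap reaches from here to y = +70 mm, its top face 48 mm high, 14 mm below the rim.
- flap_edge (a point): Middle of the flap's free edge, half-way through its thickness, 150 mm from the hinge; a black finger tab 50 mm wide stands out 10 mm farther.
- lid (a joint): Angle of the blue lid: 0 = shut flat on the rim (its stop), 1.57 = upright, 2.00 = other stop, leaning out beyond the +y wall. Starts at 1.65 to 1.95. Rigid shallow tray, 260 mm along the hinge x 190 mm to the free edge x 22 mm deep, 0.36 kg. Stiff hinge (friction 0.6 N m, about 4 N at the free edge): it stays wherever it is left. Closing faster than 4 rad/s is slamming.
- lid_hinge (a point): Middle of the lid's hinge line, on the rim: y = +95 mm, 62 mm high in the case's frame. Upright, the lid's hollow side looks to -y and its flat outside face is 22 mm farther to +y than this line. Shut, its top is 84 mm above the work surface. The lid cannot pass the upright flap.
- lid_edge (a point): Middle of the lid's free edge at its outside face: 190 mm from the hinge along the lid, 22 mm off the hinge line on the outside; 252 mm above the work surface when upright. A black thumb lip 60 mm wide stands out 8 mm farther.
- plug_blue: Plug gauge lying loose in the case in a foam groove along y, below the flap: 112 mm long, blue handle 22 mm thick. Origin at its centre, its own y axis along it. Leave it.
- plug_green: The same with a green handle, in the next groove. Leave it.
- ring_center (a point): Centre of a steel setting ring, 50 mm across, 16 mm high, lying flat and loose in a square foam pocket of the case. Leave it.
- bottle: White plastic bottle with blue cap, 48 mm across, 115 mm high, standing some 210 to 245 mm from the case's middle on the lid's (+y) side. Origin: centre of its underside. Leave it.
- pincup: Open steel cup, 60 mm across, 55 mm high, on the flap's (-y) side of the case, 190 to 210 mm from its middle line. Origin: centre of its underside. Leave it.
- loupe: Black eyepiece loupe, 38 mm across, 36 mm high, standing on the flap's (-y) side of the case, like the cup. Origin: centre of its underside. Leave it.
- caliper: Digital caliper lying flat beyond the case's +x end, 230 mm long, 13 mm high. Origin: middle of its beam, at the underside; its x axis runs along the beam. Leave it.
- driver_grip (a point): Middle of the handle of a screwdriver, 170 mm long, lying flat on the flap's (-y) side, 260 to 280 mm from the middle line of the case, beyond the cup and loupe. Leave it.

How it is judged:
By the outcome, as a careful person would: the job done as asked, in the order asked, and still so for the second after the job is handed in, with the robot touching nothing.
It also fails if it takes over 59 s, if anything falls off the work surface, if the arm or the gripper's body presses on something with over 40 N, if the wrist force passes 120 N, or if a joint passes its speed limit or range.

## Working session

There is one attempt and no reset: what is moved stays moved. The work goes in short steps, Python scripts to look and compute and a shell command to move; the robot and the scene stay as the last step left them, time stands still between calls to the robot, and variables do not carry over. Pictures are saved under pics/ and viewed, at most 10 in all, crops included, and the job is handed in when it is done.

```bash
mkdir -p pics
cat > h.py <<'E'
import numpy as np, cv2
from bench import manip
def cam(n):
    c=manip.camera_info(n); K=np.array(c["K"]); R=cv2.Rodrigues(np.array(c["rvec"],float))[0]; return K,c["k1"],R,np.array(c["tvec"],float).ravel()
def grab(n,f):
    p,d=manip.grab_frame(n); cv2.imwrite(f"pics/{f}.png",p[:,:,::-1]); np.save(f"pics/{f}.npy",d); return p,d
def cloud(n,d):
    K,k1,R,t=cam(n); v,u=np.mgrid[:480,:640]
    pts=np.stack([u,v],-1).reshape(-1,1,2).astype(float)
    s=cv2.undistortPoints(pts,K,np.array([k1,0,0,0.])).reshape(-1,2)
    P=np.c_[s,np.ones(len(s))]*d.reshape(-1,1)
    return ((P-t)@R).reshape(480,640,3)
E
python3 - <<'E'
from h import *
for n in("scene","top"):
    p,d=grab(n,n+"0"); K,k1,R,t=cam(n); print(n,-R.T@t,R[2],k1)
a=cv2.imread("pics/scene0.png");b=cv2.imread("pics/top0.png")
s=manip.get_state();print(s["eef_pos"],s["eef_rot"],s["clock"])
E
```

```text
scene [ 1.17889017 -0.17552397  0.51729697] [-0.78001951  0.26349944 -0.56757167] 0.027503092629606995
top [0.44308876 0.01561696 1.20988659] [ 0.11216601 -0.00687836 -0.99366568] -0.10046665302488392
[ 0.12928393 -0.55970432  0.21371249] [-3.13993395e+00 -3.61685472e-04  2.26803440e-01] 0.1
```

View pics/scene0.png

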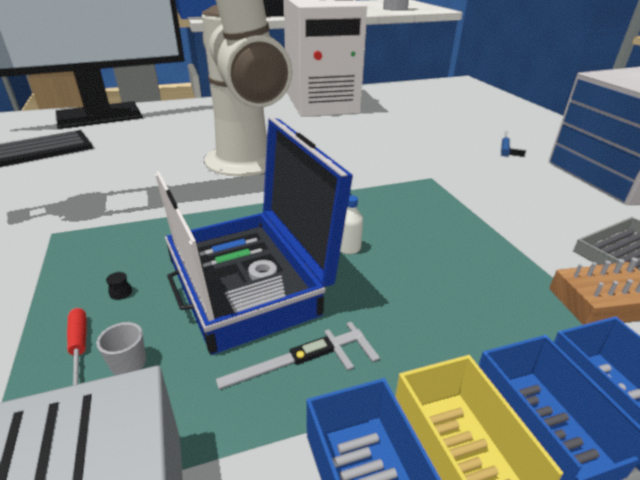

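View pics/top0.png

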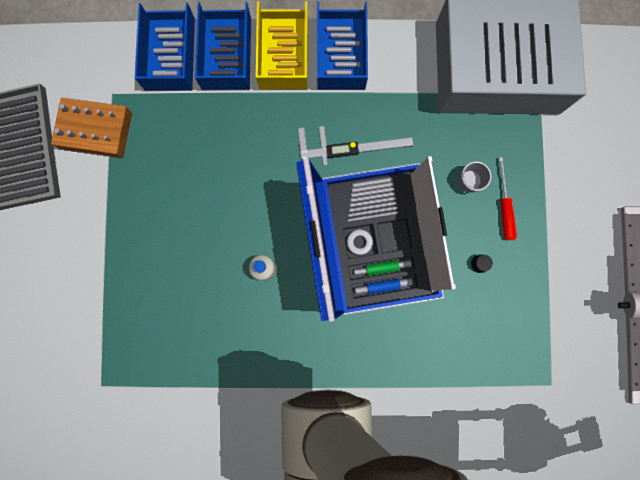

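The case stands ahead of the robot, with its lid on the left (top picture, edge at about (318,240)) and its flap on the right (edge about (443,220)). The cup (476,177), loupe (481,263) and driver (507,205) are to the right of it, and the bottle (261,267) to the left. Next I'll measure the case pose and both joint angles.

Run:
```python
from h import *
from scipy.optimize import least_squares
pp=[];cc=[]
for n in("scene","top"):
    d=np.load(f"pics/{n}0.npy"); im=cv2.imread(f"pics/{n}0.png"); C=cloud(n,d)
    m=(d>0)&(C[...,0]>.28)&(C[...,0]<.68)&(C[...,1]>-.25)&(C[...,1]<.2)&(C[...,2]>.02)&(C[...,2]<.3)
    P=C[m];col=im[m].astype(int);pp.append(P);cc.append(col)
    blue=(col[:,0]>col[:,2]+70)&(col[:,0]>col[:,1]+60)
    r=P[blue&(abs(P[:,2]-.06)<.006)]
    print(n,"rim",len(r),cv2.minAreaRect(r[:,:2].astype(np.float32)))
    for nm,uv in dict(scene=dict(flapA=(162,182),flapB=(207,305),flapmid=(185,245),lidA=(275,128),lidB=(340,182),lidin=(300,200),c1=(210,333),c2=(322,290)),top=dict(lidA=(304,165),lidB=(328,316),flapA=(431,162),flapB=(450,285),flapin=(430,230),rimbr=(440,293),cup=(476,177),loupe=(481,263),bottle=(260,267),drv=(507,215)))[n].items():
        u,v=uv; w=C[v-2:v+3,u-2:u+3].reshape(-1,3); w=w[np.isfinite(w).all(1)]; print(nm,np.median(w,0).round(3), w[w[:,2].argmax()].round(3))
np.savez("pics/c.npz",P=np.vstack(pp),c=np.vstack(cc))
P=np.vstack(pp);col=np.vstack(cc)
# model fit: x,y,yaw,flap,lid ; signed distances to assigned planes
def loc(p,P): 
    c,s=np.cos(p[2]),np.sin(p[2]); q=P[:,:2]-p[:2]
    return np.c_[q[:,0]*c+q[:,1]*s,-q[:,0]*s+q[:,1]*c,P[:,2]]
def res(p,P):
    L=loc(p,P); D=[]
    def box(Q,lo,hi):
        lo=np.array(lo);hi=np.array(hi);q=abs(Q-(lo+hi)/2)-(hi-lo)/2
        return np.abs(np.linalg.norm(np.maximum(q,0),axis=1)+np.minimum(q.max(1),0))
    for (hy,hz,a,lo,hi) in((-.08,.046,p[3],[-.115,0,-.002],[.115,.15,.002]),):
        y=L[:,1]-hy;z=L[:,2]-hz; D.append(box(np.c_[L[:,0],y*np.cos(a)+z*np.sin(a),-y*np.sin(a)+z*np.cos(a)],lo,hi))
    y=-(L[:,1]-.095);z=L[:,2]-.062;a=p[4]
    Q=np.c_[L[:,0],y*np.cos(a)+z*np.sin(a),-y*np.sin(a)+z*np.cos(a)]
    D.append(box(Q,[-.13,0,.017],[.13,.19,.022]))
    for lo,hi in(([-.13,0,0],[-.125,.19,.022]),([.125,0,0],[.13,.19,.022]),([-.13,.185,0],[.13,.19,.022])): D.append(box(Q,lo,hi))
    for lo,hi in(([-.13,-.095,0],[-.123,.095,.062]),([.123,-.095,0],[.13,.095,.062]),([-.13,-.095,0],[.13,-.088,.062]),([-.13,.088,0],[.13,.095,.062])): D.append(box(L,lo,hi))
    return np.minimum(np.min(D,0),.02)
Pf=P[(P[:,2]>.048)][::4]
for yaw in(.1,.2):
  r=least_squares(res,[.5,-.02,yaw,1.6,1.8],args=(Pf,),loss="soft_l1",f_scale=.003,diff_step=1e-3,x_scale=[.01,.01,.05,.1,.1])
  print(r.x.round(4),np.median(abs(r.fun)),r.cost)
```

```text
scene rim 1801 ((0.551555871963501, -0.09589318186044693), (0.26228466629981995, 0.20808708667755127), 9.058019638061523)
flapA [ 0.49  -0.205  0.194] [ 0.506 -0.203  0.196]
flapB [ 0.679 -0.171  0.083] [ 0.68  -0.173  0.089]
flapmid [ 0.598 -0.186  0.134] [ 1.179 -0.176  0.517]
lidA [ 0.413 -0.002  0.234] [ 0.449 -0.004  0.249]
lidB [0.662 0.032 0.239] [0.663 0.03  0.243]
lidin [0.534 0.011 0.147] [0.541 0.013 0.154]
c1 [ 0.695 -0.174  0.043] [ 0.695 -0.176  0.048]
c2 [0.668 0.007 0.056] [0.67  0.003 0.06 ]
top rim 1256 ((0.5524820685386658, -0.09574867784976959), (0.2605568766593933, 0.20529328286647797), 9.002811431884766)
lidA [0.652 0.041 0.251] [0.653 0.038 0.254]
lidB [0.41  0.002 0.252] [ 0.411 -0.001  0.256]
flapA [ 0.673 -0.176  0.194] [ 0.673 -0.171  0.201]
flapB [ 0.46  -0.205  0.189] [ 0.458 -0.206  0.2  ]
flapin [ 0.561 -0.185  0.121] [ 0.561 -0.185  0.139]
rimbr [ 0.447 -0.213  0.063] [ 0.445 -0.212  0.068]
cup [ 0.683 -0.303  0.006] [ 0.677 -0.298  0.011]
loupe [ 0.505 -0.3    0.036] [ 0.507 -0.299  0.041]
bottle [0.494 0.124 0.116] [0.492 0.127 0.121]
drv [ 0.602 -0.358  0.025] [ 0.599 -0.359  0.03 ]
[0.5364 0.0775 0.1536 1.4464 2.36  ] 0.02 0.20758150218871124
[ 0.5361  0.0773  0.1531  1.4454 -0.0862] 0.02 0.19835776834588723
```

Run:
```python
from h import *
c,s=np.cos(.157),np.sin(.157)
z=np.load("pics/c.npz");P=z["P"];col=z["c"]
blue=(col[:,0]>col[:,2]+70)&(col[:,0]>col[:,1]+60)
def L(P,cx,cy): q=P[:,:2]-[cx,cy]; return np.c_[q[:,0]*c+q[:,1]*s,-q[:,0]*s+q[:,1]*c,P[:,2]]
r=P[blue&(abs(P[:,2]-.058)<.006)]; l=L(r,.552,-.0957)
print(np.percentile(l[:,0],[.5,2,98,99.5]),np.percentile(l[:,1],[.5,2,5,90,95,98,99.5]))
l=L(P,.552,-.0957)
for x0 in(-.06,0,.06):
  b=abs(l[:,0]-x0)<.03
  for nm,m in(("flap",b&(l[:,2]>.075)&(l[:,1]<-.05)),("lid",b&(l[:,2]>.09)&(l[:,1]>.05))):
    for h in np.arange(.08,.27,.03):
      k=m&(abs(l[:,2]-h)<.006)
      if k.sum()>5: print(nm,x0,round(h,3),k.sum(),np.percentile(l[k,1],[5,50,95]).round(4))
    print(" top",np.percentile(l[m,2],[99,99.8]))
```

```text
[-0.12978374 -0.1287623   0.12856989  0.12934359] [-0.10382539 -0.10315213 -0.10196312  0.08536715  0.08737728  0.090678
  0.10093997]
flap -0.06 0.08 66 [-0.0938 -0.0877 -0.0865]
flap -0.06 0.11 73 [-0.0953 -0.0894 -0.0881]
flap -0.06 0.14 82 [-0.0968 -0.0909 -0.0901]
flap -0.06 0.17 84 [-0.0985 -0.0926 -0.0917]
flap -0.06 0.2 125 [-0.0989 -0.0962 -0.0934]
 top [0.19892238 0.20000177]
lid -0.06 0.11 117 [0.1023 0.1038 0.1074]
lid -0.06 0.14 89 [0.1062 0.1073 0.1085]
lid -0.06 0.17 93 [0.11   0.1108 0.112 ]
lid -0.06 0.2 103 [0.1132 0.1146 0.1158]
lid -0.06 0.23 75 [0.1169 0.1179 0.1192]
lid -0.06 0.26 57 [0.1122 0.1156 0.1203]
 top [0.25531301 0.25623109]
flap 0 0.08 70 [-0.0938 -0.0874 -0.0859]
flap 0 0.11 83 [-0.0954 -0.0887 -0.0877]
flap 0 0.14 87 [-0.097  -0.0905 -0.0892]
flap 0 0.17 91 [-0.0984 -0.0921 -0.0909]
flap 0 0.2 230 [-0.1017 -0.0972 -0.0929]
 top [0.20810543 0.20933257]
lid 0 0.11 274 [0.103  0.217  0.2336]
lid 0 0.14 108 [0.1061 0.1074 0.1084]
lid 0 0.17 115 [0.1097 0.1109 0.1119]
lid 0 0.2 121 [0.1135 0.1146 0.1157]
lid 0 0.23 92 [0.1171 0.1178 0.1187]
lid 0 0.26 297 [0.1136 0.1195 0.1249]
 top [0.25945868 0.2608363 ]
flap 0.06 0.08 64 [-0.0938 -0.0869 -0.0858]
flap 0.06 0.11 82 [-0.0954 -0.0885 -0.0871]
flap 0.06 0.14 80 [-0.0969 -0.0902 -0.0891]
flap 0.06 0.17 92 [-0.0984 -0.0919 -0.0906]
flap 0.06 0.2 147 [-0.0993 -0.0961 -0.0928]
 top [0.19846519 0.19970133]
lid 0.06 0.11 138 [0.1026 0.1039 0.1076]
lid 0.06 0.14 123 [0.1062 0.1075 0.1085]
lid 0.06 0.17 133 [0.1101 0.111  0.112 ]
lid 0.06 0.2 139 [0.1136 0.1146 0.1157]
lid 0.06 0.23 108 [0.1172 0.1181 0.1192]
lid 0.06 0.26 51 [0.1129 0.1161 0.1227]
 top [0.25504427 0.25628316]
```

```bash
cat >> h.py <<'E'
A=.157; C0=np.array([.5533,-.1036])
from scipy.spatial.transform import Rotation as Ro
def where():
    s=manip.get_state(); p=np.array(s["eef_pos"]); c,w=np.cos(A),np.sin(A); q=p[:2]-C0
    print("t",s["clock"],"local mm",(1e3*np.array([q@[c,w],q@[-w,c],p[2]])).round(1),"rot",np.round(s["eef_rot"],3),"F",np.round(s["wrist_force"],1))
def to(x,y,z):  # local mm -> row numbers from the present pose
    s=manip.get_state(); c,w=np.cos(A),np.sin(A); x,y,z=x/1e3,y/1e3,z/1e3
    t=np.array([C0[0]+x*c-y*w,C0[1]+x*w+y*c,z]); R=Ro.from_euler("xyz",s["eef_rot"])
    print("row",(R.inv().apply(t-s["eef_pos"])/.12).round(3),"turn",round(((s["eef_rot"][2]-(np.pi/2+A)+np.pi)%(2*np.pi)-np.pi)/np.pi,3))
E
python3 -m handwheel '[[[0.3,-0.25,0,-0.04,255],[0.6,-0.5,0,-0.08,255],[0.9,-0.6,0,-0.12,255],[1,-0.6,0,-0.16,255],[1,-0.6,0,-0.2,255],[1,-0.6,0,-0.24,255],[1,-0.6,0,-0.28,255],[1,-0.6,0,-0.32,255],[1,-0.6,0,-0.36,255],[1,-0.6,0,-0.4,255]]]'
python3 -c "from h import *;where();to(0,-130,170)"
```

```text
clock: 0.93
eef_pos: [0.23, -0.4628, 0.2141]
eef_rot: [-3.141, -0.001, 1.483]
wrist_force: [-0.4, -0.4, -0.8]
opening: 0.0274
grasp_force: 0.0
t 0.9333 local mm [-375.5 -304.2  214.1] rot [-3.141e+00 -1.000e-03  1.483e+00] F [-0.4 -0.4 -0.8]
row [2.166 2.684 0.369] turn -0.078
```

```bash
python3 -m handwheel '[[[0.2,0.25,0,-0.04,255],[0.4,0.5,0,-0.078,255],[0.6,0.75,0,-0.078,255],[0.8,1,0,-0.078,255],[0.8,1,0,-0.078,255]]]' >/dev/null
python3 -m handwheel '[[[0.2,0.25,0,0,255],[0.4,0.5,0,0,255],[0.5,0.75,0,0,255],[0.5,1,0,0,255],[0.5,1,0,0,255]]]'>/dev/null
python3 -c "from h import *;where();to(0,-130,170)"
```

```text
t 1.7667 local mm [-111.8 -181.   214. ] rot [ 3.140e+00 -1.000e-03  1.725e+00] F [ 0.3 -0.3 -0.4]
row [0.427 0.931 0.368] turn -0.001
```

```bash
python3 -m handwheel '[[[0,0.25,0.1,0,255],[0.15,0.5,0.2,0,255],[0.3,0.75,0.3,0,255],[0.4,0.93,0.45,0,255],[0.4,0.93,0.48,0,255],[0.4,0.93,0.48,0,255]]]' >/dev/null
python3 - <<'E'
from h import *
where()
for th in(93,90,75,60,45,30,20,10,4,0):
    a=np.radians(th);r=110; print(th,end=" ");to(0,-90+r*np.cos(a)-2*np.sin(a),46+r*np.sin(a)+2*np.cos(a))
p,d=grab("scene","s1")
E
```

```text
t 2.2667 local mm [  -4.4 -133.8  154.5] rot [-3.138e+00 -3.000e-03  1.723e+00] F [-1.   0.7 -0.4]
93 row [ 0.3    0.035 -0.009] turn -0.001
90 row [ 0.348  0.035 -0.011] turn -0.001
75 row [0.586 0.034 0.016] turn -0.001
60 row [0.809 0.034 0.104] turn -0.001
45 row [1.001 0.033 0.247] turn -0.001
30 row [1.149 0.033 0.435] turn -0.001
20 row [1.219 0.034 0.578] turn -0.001
10 row [1.263 0.034 0.732] turn -0.001
4 row [1.276 0.034 0.827] turn -0.001
0 row [1.279 0.035 0.891] turn -0.001
```

View pics/s1.png

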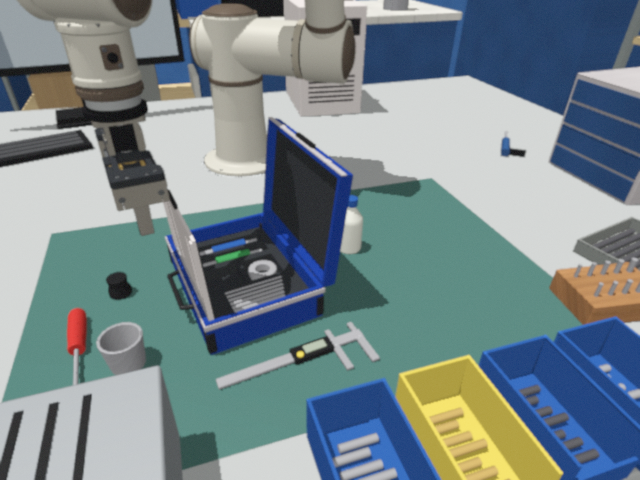

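The shut fingers (147,225) hang outside the flap, clear of the loupe (119,286) and cup. I'll push along the arc now.

```bash
python3 -m handwheel '[[[0.15,0,0,0,255],[0.3,0,0,0,255],[0.4,0,0,0,255],[0.5,0,0,0,255],[0.59,0,0.016,0,255],[0.66,0,0.04,0,255],[0.74,0,0.07,0,255],[0.81,0,0.104,0,255],[0.81,0,0.104,0,255]]]'
python3 - <<'E'
from h import *
where()
for th in(60,50,40,30,20,15,10,5,0):
    a=np.radians(th);r=110; print(th,end=" ");to(-4,-90+r*np.cos(a)-2*np.sin(a),46+r*np.sin(a)+2*np.cos(a))
E
```

```text
clock: 3.07
eef_pos: [0.5558, -0.1392, 0.1432]
eef_rot: [-3.14, -0.002, 1.723]
wrist_force: [0.5, 0.5, 0.2]
opening: 0.0007
grasp_force: 0.0
t 3.0667 local mm [ -3.1 -35.5 143.2] rot [-3.140e+00 -2.000e-03  1.723e+00] F [0.5 0.5 0.2]
60 row [-0.01  -0.007  0.008] turn -0.002
50 row [ 0.122 -0.008  0.097] turn -0.002
40 row [ 0.237 -0.008  0.209] turn -0.002
30 row [ 0.331 -0.009  0.338] turn -0.002
20 row [ 0.401 -0.009  0.482] turn -0.002
15 row [ 0.426 -0.009  0.558] turn -0.002
10 row [ 0.445 -0.009  0.635] turn -0.002
5 row [ 0.456 -0.009  0.715] turn -0.002
0 row [ 0.461 -0.008  0.794] turn -0.002
```

```bash
python3 -m handwheel '[[[0.12,0,0.1,0,255],[0.24,0,0.21,0,255],[0.33,0,0.34,0,255],[0.4,0,0.48,0,255],[0.43,0,0.56,0,255],[0.445,0,0.635,0,255],[0.456,0,0.7,0,255],[0.46,0,0.75,0,255],[0.46,0,0.77,0,255],[0.46,0,0.77,0,255]]]'
python3 -m handwheel '[[[0,0,0.02,0,255],[0,0,0.035,0,255],[0,0,0.05,0,255],[0,0,0.05,0,255],[0,0,0.05,0,255]]]'
python3 - <<'E'
from h import *
where(); grab("scene","s2"); d=grab("top","t2")[1]
E
```

```text
clock: 3.9
eef_pos: [0.5482, -0.0869, 0.0517]
eef_rot: [-3.141, -0.0, 1.721]
wrist_force: [1.2, -0.6, -0.8]
opening: 0.0005
grasp_force: 0.0
clock: 4.32
eef_pos: [0.549, -0.087, 0.0482]
eef_rot: [3.141, 0.001, 1.722]
wrist_force: [-3.9, 1.3, 10.7]
opening: 0.0007
grasp_force: 5.8
t 4.3167 local mm [-1.6 17.  48.2] rot [3.141e+00 1.000e-03 1.722e+00] F [-3.9  1.3 10.7]
```

View pics/s2.png

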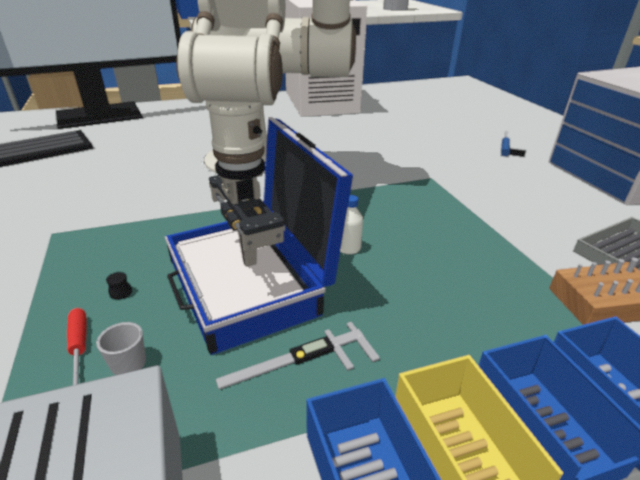

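The flap lies flat on its stop (white plate around (240,270)), and the press reads about 10 N. Next I'll rise and cross over the lid.

```bash
python3 -m handwheel '[[[0,0,-0.1,0,255],[-0.1,0,-0.35,0,255],[-0.3,0,-0.65,0,255],[-0.4,0,-0.95,0,255],[-0.4,0,-1,0,255]]]'>/dev/null
python3 -m handwheel '[[[0,0,-0.3,0,255],[0,0,-0.6,0,255],[0,0,-0.9,0,255],[0,0,-1,0,255],[0,0,-1,0,255]]]'>/dev/null
python3 -m handwheel '[[[0.1,0,-0.15,0,255],[0.4,0,-0.2,0,255],[0.7,0,-0.2,0,255],[1,0,-0.2,0,255],[1,0,-0.2,0,255]]]'>/dev/null
python3 - <<'E'
from h import *
where();to(0,180,310)
d=np.load("pics/t2.npy");P=cloud("top",d).reshape(-1,3);q=P[:,:2]-C0;c,s=np.cos(A),np.sin(A)
l=np.c_[q[:,0]*c+q[:,1]*s,-q[:,0]*s+q[:,1]*c,P[:,2]]
for x0 in(-80,80):
  for y0 in(-60,0,50):
    m=(abs(l[:,0]*1e3-x0)<15)&(abs(l[:,1]*1e3-y0)<10); print(x0,y0,np.median(l[m,2]).round(4),m.sum())
E
```

```text
t 5.6667 local mm [ -2.7  95.3 308. ] rot [-3.139 -0.004  1.727] F [0.4 0.5 0.1]
row [ 0.706  0.022 -0.014] turn -0.0
-80 -60 0.0488 73
-80 0 0.3991 349
-80 50 0.4694 89
80 -60 0.0485 83
80 0 0.18 77
80 50 0.0518 56
```

```bash
python3 -m handwheel '[[[0.3,0,0,0,255],[0.6,0,0,0,255],[0.75,0,0,0,255],[0.75,0,0,0,255],[0.75,0,0.25,0,255],[0.75,0,0.5,0,255],[0.75,0,0.75,0,255],[0.75,0,0.75,0,255]]]'>/dev/null
python3 - <<'E'
from h import *
where()
for th in(97,90,80,70,60,50,40,30,20,10,5,0):
    a=np.radians(th);r=160; print(th,end=" ");to(0,105-r*np.cos(a)+22*np.sin(a),62+r*np.sin(a)+22*np.cos(a))
grab("scene","s3")
E
```

```text
t 6.3333 local mm [ -6.  179.5 211.9] rot [-3.128e+00 -3.000e-03  1.721e+00] F [-0.2 -0.7 -0.6]
97 row [-0.276  0.051 -0.054] turn -0.002
90 row [-0.437  0.052 -0.086] turn -0.002
80 row [-0.671  0.053 -0.099] turn -0.002
70 row [-0.904  0.055 -0.07 ] turn -0.002
60 row [-1.128e+00  5.800e-02 -1.000e-03] turn -0.002
50 row [-1.337  0.061  0.105] turn -0.002
40 row [-1.525  0.064  0.246] turn -0.002
30 row [-1.685  0.067  0.418] turn -0.002
20 row [-1.812  0.071  0.615] turn -0.002
10 row [-1.904  0.075  0.831] turn -0.002
5 row [-1.935  0.077  0.944] turn -0.002
0 row [-1.957  0.078  1.059] turn -0.002
```

View pics/s3.png

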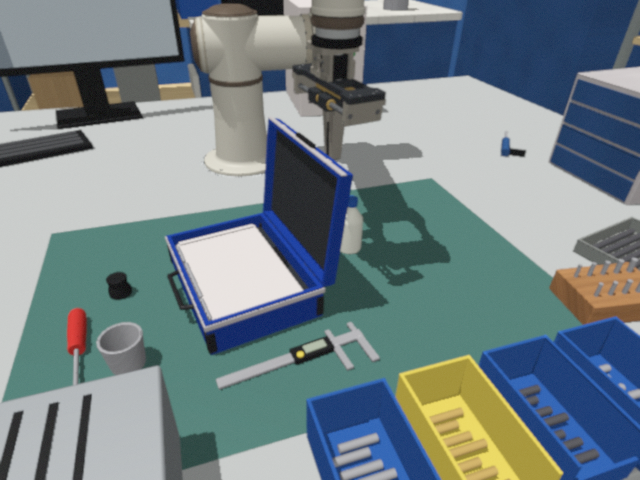

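The flap is flat in the case (235,270), the lid is unmoved, and the fingers hang behind it at (333,140), above the bottle. I'll push slowly.

```bash
python3 -m handwheel '[[[-0.15,0.05,-0.03,0,255],[-0.28,0.05,-0.054,0,255],[-0.36,0.05,-0.07,0,255],[-0.44,0.05,-0.086,0,255],[-0.52,0.05,-0.095,0,255],[-0.6,0.05,-0.1,0,255],[-0.67,0.05,-0.1,0,255],[-0.75,0.05,-0.095,0,255],[-0.83,0.05,-0.08,0,255],[-0.9,0.05,-0.07,0,255]]]'
python3 - <<'E'
from h import *
where()
for th in(65,60,55,50,45,40,35,30,20,10,0):
    a=np.radians(th);r=160; print(th,end=" ");to(0,105-r*np.cos(a)+22*np.sin(a),62+r*np.sin(a)+22*np.cos(a))
d=grab("scene","s4")[1]
P=cloud("scene",d).reshape(-1,3);q=P[:,:2]-C0;c,s=np.cos(A),np.sin(A)
l=np.c_[q[:,0]*c+q[:,1]*s,-q[:,0]*s+q[:,1]*c,P[:,2]]*1e3
m=(abs(l[:,0]-127)<5)&(l[:,2]>45)&(l[:,2]<300)&(l[:,1]<150)&(l[:,1]>-110);print("x-end max x",np.percentile(l[(l[:,2]>20)&(l[:,2]<55)&(abs(l[:,1])<80)&(l[:,0]<160),0],95))
E
```

```text
clock: 7.22
eef_pos: [0.5466, -0.0334, 0.2292]
eef_rot: [3.14, 0.001, 1.722]
wrist_force: [1.8, 3.1, 2.0]
opening: 0.0004
grasp_force: 1.8
t 7.2167 local mm [  4.4  70.4 229.2] rot [3.140e+00 1.000e-03 1.722e+00] F [1.8 3.1 2. ]
65 row [-0.109 -0.036  0.107] turn -0.002
60 row [-0.22  -0.035  0.147] turn -0.002
55 row [-0.327 -0.035  0.196] turn -0.002
50 row [-0.429 -0.034  0.254] turn -0.002
45 row [-0.525 -0.034  0.321] turn -0.002
40 row [-0.615 -0.033  0.396] turn -0.002
35 row [-0.699 -0.033  0.479] turn -0.002
30 row [-0.775 -0.033  0.568] turn -0.002
20 row [-0.902 -0.032  0.765] turn -0.002
10 row [-0.992 -0.032  0.982] turn -0.002
0 row [-1.044 -0.032  1.211] turn -0.002
x-end max x 129.6362889755052
```

View pics/s4.png

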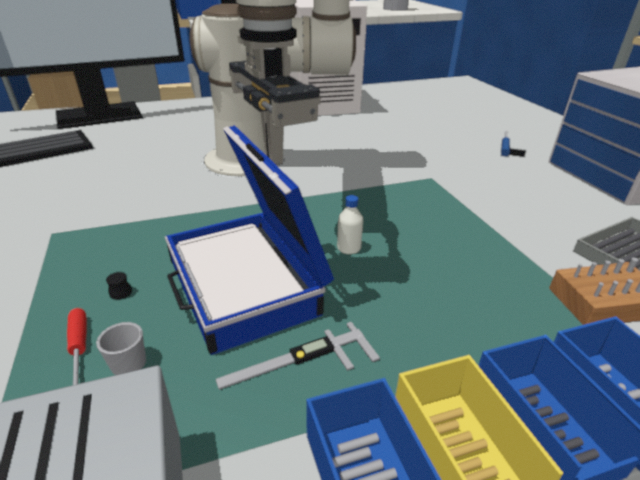

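The lid is now at about 70°, and the case front corner (210,338) has not moved. Continuing.

```bash
python3 -m handwheel '[[[-0.05,0,0.05,0,255],[-0.11,-0.02,0.105,0,255],[-0.22,-0.03,0.147,0,255],[-0.33,-0.03,0.2,0,255],[-0.43,-0.03,0.255,0,255],[-0.525,-0.03,0.32,0,255],[-0.615,-0.03,0.4,0,255],[-0.7,-0.03,0.48,0,255],[-0.775,-0.03,0.57,0,255],[-0.84,-0.03,0.665,0,255]]]'
python3 - <<'E'
from h import *
where()
for th in(25,20,15,10,5,2,0):
    a=np.radians(th);r=160; print(th,end=" ");to(0,105-r*np.cos(a)+22*np.sin(a),62+r*np.sin(a)+22*np.cos(a))
E
```

```text
clock: 8.1
eef_pos: [0.5578, -0.1339, 0.1476]
eef_rot: [-3.141, 0.001, 1.721]
wrist_force: [2.7, 0.6, 2.1]
opening: 0.0005
grasp_force: 1.2
t 8.1 local mm [ -0.3 -30.6 147.6] rot [-3.141e+00  1.000e-03  1.721e+00] F [2.7 0.6 2.1]
25 row [-0.001  0.003 -0.016] turn -0.002
20 row [-0.06   0.003  0.085] turn -0.002
15 row [-0.11   0.003  0.191] turn -0.002
10 row [-0.151  0.004  0.301] turn -0.002
5 row [-0.182  0.004  0.415] turn -0.002
2 row [-0.195  0.004  0.484] turn -0.002
0 row [-0.203  0.004  0.53 ] turn -0.002
```

```bash
python3 -m handwheel '[[[-0.06,0,0.085,0,255],[-0.11,0,0.19,0,255],[-0.15,0,0.3,0,255],[-0.17,0,0.36,0,255],[-0.18,0,0.415,0,255],[-0.19,0,0.46,0,255],[-0.2,0,0.5,0,255],[-0.2,0,0.53,0,255],[-0.2,0,0.55,0,255],[-0.2,0,0.55,0,255]]]'
python3 -m handwheel '[[[0,0,0.02,0,255],[0,0,0.03,0,255],[0,0,0.03,0,255]]]'
python3 -c "from h import *;where()"
```

```text
clock: 8.93
eef_pos: [0.5612, -0.1562, 0.0843]
eef_rot: [-3.141, 0.0, 1.722]
wrist_force: [-6.2, 1.2, 10.7]
opening: 0.0007
grasp_force: 5.4
clock: 9.18
eef_pos: [0.5613, -0.1563, 0.0841]
eef_rot: [-3.14, 0.001, 1.723]
wrist_force: [-15.3, 4.7, 30.8]
opening: 0.0005
grasp_force: 15.6
t 9.1833 local mm [ -0.3 -53.3  84.1] rot [-3.140e+00  1.000e-03  1.723e+00] F [-15.3   4.7  30.8]
```

```bash
python3 -m handwheel '[[[0,0,-0.03,0,255],[0,0,-0.06,0,255],[0,0,-0.2,0,255],[0,0,-0.5,0,255],[0,0,-0.8,0,255],[0,0,-1,0,255],[0,0,-1,0,255]]]' >/dev/null
python3 -m handwheel '[[[0,-0.3,-0.2,0,255],[0,-0.6,-0.4,0,255],[0,-0.9,-0.5,0,255],[0,-1,-0.5,0,255],[0,-1,-0.5,0,255],[0,-1,-0.5,0,255]]]' >/dev/null
python3 - <<'E'
from h import *
where(); d=grab("scene","s5")[1]
P=cloud("scene",d).reshape(-1,3);q=P[:,:2]-C0;c,s=np.cos(A),np.sin(A)
l=np.c_[q[:,0]*c+q[:,1]*s,-q[:,0]*s+q[:,1]*c,P[:,2]]*1e3
for y in(-80,-40,0,40,80):
    for x in (-60,60):
        m=(abs(l[:,0]-x)<25)&(abs(l[:,1]-y)<8)&(l[:,2]<150);print(x,y,np.median(l[m,2]).round(1))
E
```

```text
t 10.2667 local mm [-120.5  -52.3  258.3] rot [ 3.142e+00 -1.000e-03  1.721e+00] F [-0.6 -0.6 -1.2]
-60 -80 83.5
60 -80 83.5
-60 -40 83.5
60 -40 83.4
-60 0 83.3
60 0 83.4
-60 40 83.3
60 40 83.2
-60 80 83.1
60 80 83.3
```

View pics/s5.png

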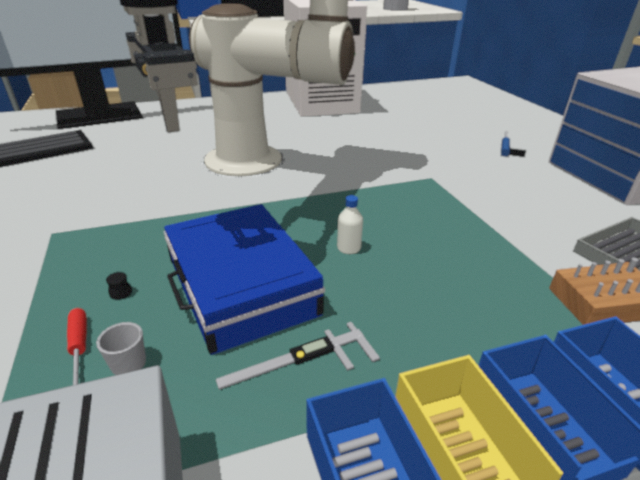

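The lid is fully shut: its top at (240,270) is level, at 83 to 84 mm everywhere. The case and all the loose things are where they were, and the arm is clear.

```bash
python3 -c "from bench import manip;print(manip.hand_in())"
```

```text
the job is handed in; nothing more can be done
None
```

The case is closed and handed in after about 10 s on the robot's clock: the flap was folded flat first, then the lid was pushed slowly shut; the last picture shows the lid level and the case and bench items where they were.

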